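Load and clamp the specimen-cup mixer

TASK

Get the cup mixer ready for a run: stand every specimen cup upright in its slide-out tray and push the tray fully home until its catch snaps in. Only then loosen the lock ring, turn the height knob clockwise until the plate's pointer stands in the dark band on the scale, and turn the lock ring tight again so that the plate cannot work loose. Leave the other things on the bench where they are.

Things in the scene. Friction and masses are not known exactly. Their poses are not given: they have to be found in the camera images.
- mixer: Fixed bench mixer for cups: white plinth 175 x 226 mm, 32 mm high, four columns, white bridge plate (x -95 to +70, y +-113, top 140 mm up), grey back. Origin on the worktop, under its middle; x from its front (tray side, at the robot's left) to its back, y away from the robot, z up; yaw -1.77 to -1.37. Screw axis (lock ring, knob) vertical at x -28, y 0; scale blade at x -52, y -88, 195 mm up
- tray (a joint): Slide-out cup tray, in m: 0 = fully home, grows as it comes out to the left (mixer's -x) to 0.155; starts 0.14 to 0.155 out. Friction about 1 N; over the last 9 mm a sprung ball catch resists with up to about 7 N, then snaps over and holds the tray home against its end stop. Push it by its front panel
- tray_mid (a point): Centre of the tray's inner floor, 39 mm above the worktop; moves with the tray, axes as the mixer's. Inside 138 x 164 mm (x, y); outer walls and the two crossed dividers 3 mm thick, 30 mm high. With the tray home it lies under the hold-down plate, at x -28 mm in the mixer's frame
- tray_front (a point): Middle of the outer face of the tray's flat white front panel (196 mm wide, 35 to 75 mm above the worktop), 77 mm in front of tray_mid
- cell_front_near (a point): Floor centre of the tray compartment behind the front panel, on the side toward the robot; each compartment is 67 x 80 mm (x, y) and takes one cup
- cell_front_far (a point): Floor centre of the tray compartment behind the front panel, on the side away from the robot
- cell_back_near (a point): Floor centre of the tray compartment nearest the columns, on the side toward the robot; with the tray out it lies 45 mm or more clear of the bridge plate
- cell_back_far (a point): Floor centre of the tray compartment nearest the columns, on the side away from the robot
- lock_ring (a joint): Dark steel lock ring under the height knob, in rad: 0 = tight against its stop (as at the start), grows counter-clockwise seen from above as it is loosened, to an end stop at 1.3. Turning it takes about 0.3 N m. Below about 0.3 it jams the screw, so that the knob does not turn below about 0.4 N m; beyond 0.35 the screw is free. It stays where it is left
- ring_mid (a point): On the screw axis at half height of the lock ring: 60 mm diameter, 15 mm high (155 to 170 mm above the worktop), knurled, with two ears 12 mm wide reaching 45 mm from the axis along this point's own +y and -y (white line on the +y ear, which points away from the robot when tight). Below is a 50 mm boss, 15 mm high. The knob above is narrower, so fingers can straddle it to grip the ring
- height_knob (a joint): Black knurled height knob above the lock ring, in rad, grows clockwise seen from above: each radian lowers the hold-down plate and pointer 2.5 mm; 0 = plate fully up, end stop at 8.6; starts at 1.6 to 4.2. The plate touches the cups' caps at 5.6; the pointer is in the band from 5.8 to 8.2, at its middle at 7.0. Turning takes about 0.1 N m with the ring loose; it stays where it is left
- knob_top (a point): Centre of the knob's flat top, 200 mm above the worktop. The knob is 36 mm in diameter and 27 mm high; 3 mm below it is the lock ring's top face (170 mm)
- pointer_tip (a point): Tip of the 2.4 mm thick orange pointer that moves up and down in front of the scale blade on a rod of the hold-down plate: 185 mm above the worktop with the plate fully up, 163 mm fully down. The plate (rubber-faced, sprung, 122 x 158 mm) hangs inside the mixer under the bridge plate
- band_mid (a point): Middle of the dark band, 6 mm high, on the front of the aluminium scale blade that stands on the bridge plate: the plate height for these cups. 167.5 mm above the worktop
- cup_1: Specimen cup, white, with a ribbed orange screw cap: 53 mm tall, cap 43 mm in diameter and 13 mm high (top 13 mm), body 38 mm; about 95 g, most of it low in the cup. Origin at the centre of its underside, z up through the cap. Stands on the worktop to the left of the tray at the start; two to four such cups are present (None if absent)
- cup_2: Specimen cup, white, with a ribbed blue screw cap: 53 mm tall, cap 43 mm in diameter and 13 mm high (top 13 mm), body 38 mm; about 95 g, most of it low in the cup. Origin at the centre of its underside, z up through the cap. Stands on the worktop to the left of the tray at the start; two to four such cups are present (None if absent)
- cup_3: Specimen cup, white, with a ribbed orange screw cap: 53 mm tall, cap 43 mm in diameter and 13 mm high (top 13 mm), body 38 mm; about 95 g, most of it low in the cup. Origin at the centre of its underside, z up through the cap. Stands on the worktop to the left of the tray at the start; two to four such cups are present (None if absent)
- cup_4: Specimen cup, white, with a ribbed blue screw cap: 53 mm tall, cap 43 mm in diameter and 13 mm high (top 13 mm), body 38 mm; about 95 g, most of it low in the cup. Origin at the centre of its underside, z up through the cap. Stands on the worktop to the left of the tray at the start; two to four such cups are present (None if absent)
- decapper: Orange plastic tube decapper, 35 mm wide, 70 mm tall, standing at the left behind the cups; bystander; origin under its middle. High behind it a wall shelf overhangs the bench: front edge at world x 0.64 m, underside 0.65 m up, so keep the arm clear of it
There are look-alikes about, which are no part of the job. What is shaped like the cup_2 but green or red is not meant.

How it is judged (in metres and radians):
On the way, in this order (a step that is already met when the one before it is completed fails the run):
1. every cup stands upright in the tray and the tray is seated home (x of cup_1 in the frame of tray_mid between -0.068 and 0.068 m and y of cup_1 in the frame of tray_mid between -0.082 and 0.082 m and z of cup_1 in the frame of tray_mid between -0.004 and 0.005 m and angle between each of cup_1, cup_2, cup_3, cup_4's own z axis and vertical below 0.12 rad and x of cup_2 in the frame of tray_mid between -0.068 and 0.068 m and y of cup_2 in the frame of tray_mid between -0.082 and 0.082 m and z of cup_2 in the frame of tray_mid between -0.004 and 0.005 m and x of cup_3 in the frame of tray_mid between -0.068 and 0.068 m and y of cup_3 in the frame of tray_mid between -0.082 and 0.082 m and z of cup_3 in the frame of tray_mid between -0.004 and 0.005 m and x of cup_4 in the frame of tray_mid between -0.068 and 0.068 m and y of cup_4 in the frame of tray_mid between -0.082 and 0.082 m and z of cup_4 in the frame of tray_mid between -0.004 and 0.005 m and value of joint tray below 0.003 m), for 0.2 s.
2. the lock ring is loosened with the tray home (value of joint lock_ring above 0.35 rad and value of joint tray below 0.003 m), for 0.2 s.
3. the pointer is brought into the band with the ring loose (z of pointer_tip in the frame of band_mid between -0.003 and 0.003 m and value of joint lock_ring above 0.25 rad), for 0.2 s.
4. the lock ring is tight again (value of joint lock_ring below 0.1 rad), for 0.2 s.
At the end, for the whole second after the job is handed in: every cup present stands upright (within 7 degrees) on the tray's floor inside its walls, at rest; the tray is home (under 3 mm out); the pointer is within 3 mm of the band's middle in height; the lock ring is within 0.1 rad of tight (all of step 1 and z of pointer_tip in the frame of band_mid between -0.003 and 0.003 m and value of joint lock_ring below 0.1 rad and linear speed of each of cup_1, cup_2, cup_3, cup_4 below 0.02 m/s); the robot touches nothing.
It fails at once if the decapper is moved by more than 4 cm (distance of decapper from where it was at the start of the episode above 0.04 m).
Of cup_1, cup_2, cup_3, cup_4 only 2 to 4 are there at a start; the rules pass over those that are not, and their reading is None.
At some moment in a run one of cup_1, cup_2, cup_3, cup_4 may be knocked a few centimetres aside while the robot is not near it.
Once in a run the grip may slacken for a moment while it holds something.
It also fails if it takes over 210 s, if anything falls off the work surface, if the arm or the gripper's body presses on something with over 40 N, if the wrist force passes 120 N, or if a joint passes its speed limit or range.

ROBOT

A 6-joint arm with a two-finger parallel gripper is mounted at the origin on a cart in front of the work surface, level with it; the furniture and walls round the work are solid. World frame = base frame: x ahead of the robot, y to its left, z up, the work surface at z = 0. Lengths are in mm, angles in rad, forces in N, time in s.
With the tool pointing down it reaches from about 275 to 725 mm from the base axis. Payload 15.9 kg.
Tool frame: the origin (TCP) lies at the very end of the fingers, on their centre line; the grasp point (between the pads) lies 19 mm behind it; z points along the fingers, x is the direction in which the jaws open and shut, and the axes are right-handed (so a half turn about z gives the same grasp; the last joint's range is limited). The gripper opens to 85 mm and grips with 20 to 120 N. Pads are 22 mm wide; open, the fingers measure 114 mm over their backs; the gripper's body (76 mm by 85 mm) begins 54 mm behind the grasp point. The pads swing forward as they close: fully open they stand 13 mm farther back than shut.
Start: joints at [-1.247, 0.213, -0.034, 1.323, 0, 1.571], TCP at [159.079, -474.003, 231.306] pointing down, gripper open.
Joint ranges: [-2.98, 2.98], [-0.74, 1.72], [-1.14, 1.35], [-2.1, 2.04], [-1.57, 1.44], [-3.14, 3.14]. Speed limits (rad/s): [1.89, 1.89, 2.39, 2.57, 3.14, 3.14].

INTERFACE

Orientations are given as a rotation vector (axis times angle).
In Python, from bench import status, imaging, r gives the robot as it stands.
- The arm moves only by the shell command python3 -m crank 'ROWS' [FORCE]. ROWS is JSON, a list of rows, each a list of 5 numbers: the closure, from 0 (fully open) to 1 (shut), then the shift along the tool's x, y, z in mm, then the turn about the tool's z in degrees. In form: [[hand, dx, dy, dz, roll], ...]. A call has 1 to 8 rows; each row shifts and turns the commanded pose from where the row before left it, along the tool's axes as they then stand; what a row does not reach is not made up. A row lasts 1/12 s, in which the tool goes at most 41.7 mm and 7.16 degrees, less where a joint would pass 70% of its speed; a pose out of reach is approached as far as the arm can. A call is refused whole if a number of a shift passes 41.7 or a number of a turn 7.16, either way. A call with a gripper value outside its range is refused whole. The fingers move at their own pace and stop on an object; FORCE is the grip in N (left out, the last holds). Time passes only in rows, so rows that do not move let the fingers close. It gives the time, the measured TCP pose, the force and the opening at its end, in the units of the state.
- status.read_state(): the state, without advancing time (a new reading comes with each control period).
- imaging.grab_frame(name): name is "scene" or "top" or "wrist"; returns a dict with "img" (384x512x3 uint8, red, green, blue), "mtx" (3x3 intrinsics, pixels), "position" and "orientation" of the camera in the world. Camera axes: x right, y down, z forward; pixel columns grow to the right and rows downward; lengths in mm; the calibration is good to about 2 mm. A picture is of the moment at which its call begins. There is no depth.
- r.job_done(): hands the job in, once; it reports no verdict.
The state is a dict: "time": time; "joint_pos": joint angles; "dq": joint speeds; "effort": joint torques, N m; "eef_pos": TCP position; "orientation": TCP orientation; "force": force on the tool from outside, world axes, zero at the start; "moment": the same for the moment, N m; "gripper_width": opening from 0.0 (shut) to 1.0 (fully open).
Only numpy, scipy, OpenCV 4.12 (cv2) and the standard library are available. Lean on these libraries where they do the work, as an engineer would, in place of code of your own. Each camera call takes 0.05 s, during which the arm holds its last target. There are 200 camera calls.

## Working session

There is one attempt and no reset: what is moved stays moved. The work goes in short steps, Python scripts to look and compute and a shell command to move; the robot and the scene stay as the last step left them, time stands still between calls to the robot, and variables do not carry over. Pictures are saved under pics/ and viewed, about 12 in all and at most 16, crops included, and the job is handed in when it is done.

```bash
ls; mkdir -p pics; cat > h.py <<'E'
import numpy as np,cv2
from scipy.spatial.transform import Rotation as R
from bench import status,imaging,r
def grab(n,save=None):
    f=imaging.grab_frame(n)
    if save: cv2.imwrite('pics/'+save+'.png',cv2.cvtColor(f['img'],cv2.COLOR_RGB2BGR))
    return f
def rot(o):
    o=np.array(o,float)
    return R.from_rotvec(o).as_matrix() if o.size==3 else (o if o.shape==(3,3) else R.from_quat(o).as_matrix())
def ray(f,u,v,z):
    d=rot(f['orientation'])@np.linalg.inv(f['mtx'])@np.array([u,v,1.])
    p=np.array(f['position'],float);return p+d*(z-p[2])/d[2]
def proj(f,P):
    q=rot(f['orientation']).T@(np.array(P,float)-np.array(f['position']));q=np.array(f['mtx'])@q;return q[:2]/q[2]
E
python3 - <<'E'
from h import *
import pickle
for n in('scene','top','wrist'):
    f=grab(n,n+'0');pickle.dump(f,open(n+'0.pkl','wb'));print(n,f['position'],f['orientation'],f['mtx'][0])
s=status.read_state();print(s)
a=[cv2.imread('pics/%s0.png'%n) for n in('scene','top')]
E
```

```text
pics
scene [-30.04668223 757.77049677 893.60018414] [-0.85966952  2.50847082 -1.13016895] [439.82561418   0.         257.54372373]
top [ 283.33057907   83.9865655  1304.46155813] [-2.12608736  2.11961589 -0.16271079] [378.92032968   0.         245.45459029]
wrist [ 233.60633722 -449.12628592  373.38297738] [ 2.33812539 -1.68009826 -0.26248219] [285.93985812   0.         255.59455424]
{'time': 0.15, 'joint_pos': array([-1.24703056e+00,  2.13277211e-01, -3.48895713e-02,  1.32348192e+00,
       -6.75540835e-07,  1.57077429e+00]), 'dq': array([ 0.00042739, -0.00096422,  0.0013573 ,  0.00018712,  0.00062636,
        0.00023274]), 'effort': array([-2.50472876e-04, -6.86405611e+01,  4.87250090e+01,  1.31330933e-02,
        2.05774811e-06, -1.20604540e-05]), 'eef_pos': array([ 158.98984176, -473.7854574 ,  230.92287526]), 'orientation': array([-2.55005855e+00,  1.83403413e+00,  1.08740176e-03]), 'force': array([-0.19698748, -0.71991703, -0.44073719]), 'moment': array([ 0.04092994, -0.01714452, -0.02346554]), 'gripper_width': 0.9992954121193078}
```

View pics/scene0.png

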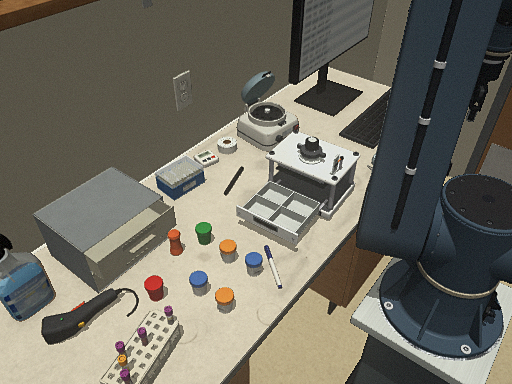

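View pics/top0.png

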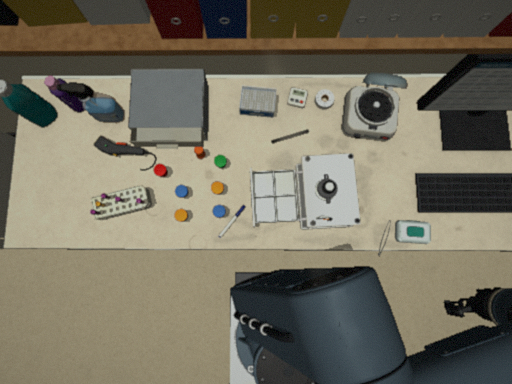

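The orange cups are at top-view (218,187) and (181,215), the blue cups at (182,191) and (219,211). Look-alikes are the green cup (221,161), the red cup (160,170), the orange decapper (199,153), and the rack's caps (~100,200). By colour and shape that leaves four cups.

```bash
cat > cups.py <<'E'
from h import *
def cups(f,z=47,only=None):
    hsv=cv2.cvtColor(f['img'],cv2.COLOR_RGB2HSV);out=[]
    for n,lo,hi in(('orange',(8,150,90),(22,255,255)),('blue',(103,130,60),(125,255,255))):
        m=cv2.inRange(hsv,lo,hi)
        k,_,st,c=cv2.connectedComponentsWithStats(m)
        for i in range(1,k):
            if st[i,4]>25: out.append((n,st[i,4],c[i].round(1),ray(f,*c[i],z).round(1)))
    return out
if __name__=='__main__':
    for o in cups(grab('top')):
        if 150<o[3][0]<650 and abs(o[3][1])<450: print(*o)
E
python3 - <<'E'
from h import *;import pickle
from cups import cups
for n in('top','scene'):
    f=pickle.load(open(n+'0.pkl','rb'));print(n)
    for o in cups(f):
        if 150<o[3][0]<650 and abs(o[3][1])<450: print(*o)
f=pickle.load(open('top0.pkl','rb'))
# bridge plate corners / knob
print('knob',ray(f,327.5,186,200))
im=cv2.cvtColor(f['img'],cv2.COLOR_RGB2BGR)
cv2.imwrite('pics/crop1.png',cv2.resize(im[140:240,150:370],(792,360),interpolation=cv2.INTER_CUBIC))
g=pickle.load(open('scene0.pkl','rb'));im=cv2.cvtColor(g['img'],cv2.COLOR_RGB2BGR)
cv2.imwrite('pics/crop2.png',cv2.resize(im[120:310,140:370],(726,600),interpolation=cv2.INTER_CUBIC))
E
```

```text
top
orange 57 [198.5 150.2] [617.3 270.1  47. ]
orange 120 [217.  187.4] [487.9 204.2  47. ]
orange 123 [180.8 214.7] [395.5 323.5  47. ]
blue 105 [181.3 191. ] [475.5 324.6  47. ]
blue 104 [218.8 210.8] [408.9 196.8  47. ]
scene
orange 97 [173.2 234.2] [628.  258.6  47. ]
orange 115 [175.4 247.9] [588.8 288.9  47. ]
orange 187 [227.3 246.3] [488.3 203.2  47. ]
orange 253 [224.  295.5] [395.7 322.8  47. ]
blue 142 [253.2 258.1] [411.8 193.3  47. ]
blue 133 [197.5 277.2] [480.1 322.   47. ]
knob [ 467.79757466 -136.02297178  200.        ]
```

View pics/crop1.png

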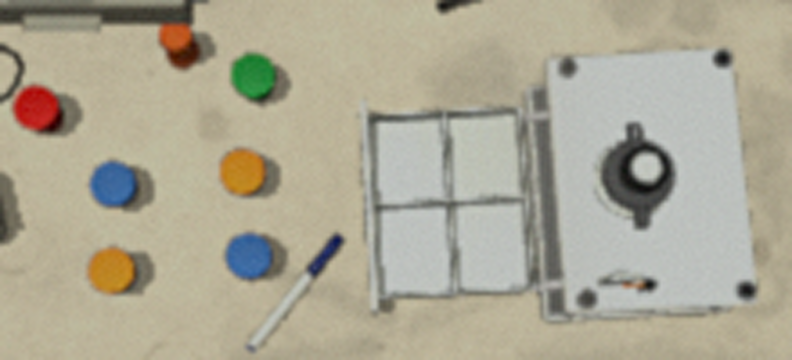

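View pics/crop2.png

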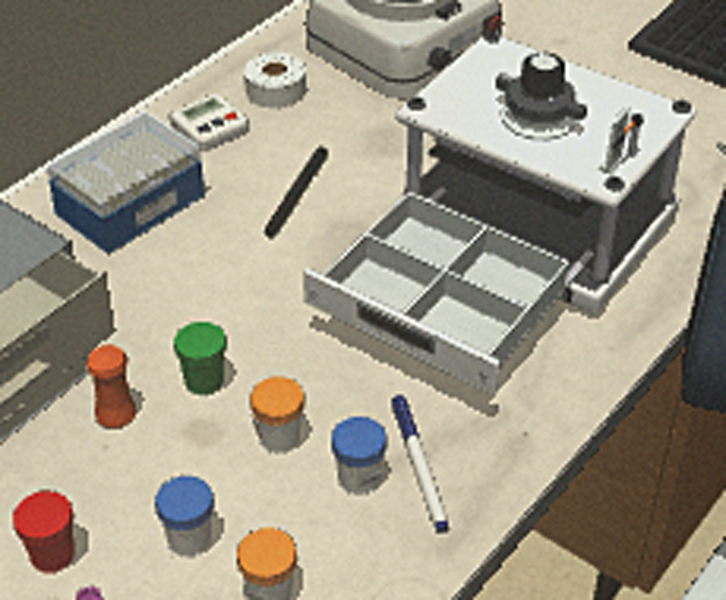

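Four cups confirmed: in crop1 orange at (242,172) and (111,270), blue at (113,184) and (249,256). Green, red and the decapper are separate, and a pen lies at (295,290). The tray's divider cross is at (449,203) and the knob top at (648,167). Now the mixer frame.

```bash
cat >> h.py <<'E'
def go(x,y,z=None,ang=None):
    """tool-axis shift to world target (mm), roll in deg to put tool x at world angle ang; shift in axes after roll=none"""
    s=status.read_state();M=rot(s['orientation']);p=np.array(s['eef_pos'])
    d=np.array([x,y,p[2] if z is None else z])-p
    a=np.degrees(np.arctan2(M[1,0],M[0,0]))
    print('at',p.round(1),'ang',a.round(2),'tilt',np.degrees(np.arccos(-M[2,2])).round(2),'shift',(M.T@d).round(1),end=' ')
    if ang is not None:
        t=(a-ang+90)%180-90
        t0=np.radians(ang);M2=R.from_rotvec([0,0,-np.radians(t)]).as_matrix()@M
        print('roll',t.round(2),'shift after roll',(M2.T@d).round(1),end='')
    print()
E
python3 - <<'E'
from h import *;import pickle
f=pickle.load(open('top0.pkl','rb'))
P=lambda u,v,z:ray(f,150+u/3.6,140+v/3.6,z)[:2].round(1)
print('knob',P(648,167,200),'ears',P(634,128,165),P(642,223,165))
a,b=P(363,103,75),P(376,308,75);print('front',a,b,(a+b)/2,np.linalg.norm(a-b),'yaw y-axis',np.degrees(np.arctan2(*(a-b)[::-1])))
print('cross',P(449,203,69))
c=[P(*q,140) for q in((550,60),(733,52),(755,303),(567,314))];print('bridge',c)
for i in range(4):
    d=c[i]-c[(i+1)%4];print(np.linalg.norm(d).round(1),np.degrees(np.arctan2(d[1],d[0])).round(2))
print('green',P(254,76,47),'ptr',P(630,284,175))
go(488,204,28,0)
E
```

```text
knob [ 466.6 -143.3] ears [ 505.9 -139.8] [ 424.9 -143.9]
front [546.7  90.4] [358.8  78.3] [452.75  84.35] 188.28919246733204 yaw y-axis 3.6845290263261847
cross [454.8  11.7]
bridge [array([571.4, -73.4]), array([ 578.5, -233. ]), array([ 360.1, -241.9]), array([350.3, -83.1])]
159.8 92.55
218.6 2.33
159.1 -86.47
221.3 -177.49
green [578.8 193.8] ptr [ 373.1 -130.4]
at [ 159.  -473.8  230.9] ang -71.45 tilt 0.05 shift [-537.7 -527.6  203.4] roll -71.45 shift after roll [ 329.2 -677.8  202.6]
```

```bash
A="[0.25,0,0,-3,-6.8]"; python3 -m crank '[[0.2,0,0,-4,-6.8],[0.2,0,0,-4,-6.8],[0.2,0,0,-4,-6.8],[0.2,0,0,-4,-6.8],[0.2,0,0,-4,-6.8],[0.2,0,0,-4,-6.8],[0.2,0,0,-4,-6.8],[0.2,0,0,-4,-6.8]]' 30
python3 -m crank '[[0.2,0,0,0,-6.8],[0.2,0,0,0,-6.8],[0.2,0,0,0,-6.4],[0.2,0,0,0,0]]'
python3 -c "
from h import *
go(488,204,150,3)"
```

```text
time: 0.82
eef_pos: [159.0, -473.9, 263.3]
orientation: [-3.108, 0.457, 0.0]
force: [-0.1, 0.3, -0.6]
gripper_width: 0.801
time: 1.15
eef_pos: [159.0, -473.9, 263.1]
orientation: [-3.14, -0.09, 0.0]
force: [-0.0, 0.1, -0.2]
gripper_width: 0.799
at [ 159.  -473.9  263.1] ang 3.28 tilt 0.02 shift [ 367.2 -657.9  113.4] roll 0.28 shift after roll [ 364.  -659.7  113.4]
```

```bash
for i in 1 2 3; do python3 -m crank '[[0.2,15.2,-27.5,0,0],[0.2,15.2,-27.5,0,0],[0.2,15.2,-27.5,0,0],[0.2,15.2,-27.5,0,0],[0.2,15.2,-27.5,0,0],[0.2,15.2,-27.5,0,0],[0.2,15.2,-27.5,0,0],[0.2,15.2,-27.5,0,0]]' | grep -E 'eef|force'; done
python3 - <<'E'
from h import *
import pickle
from cups import cups
f=grab('wrist','w1');pickle.dump(f,open('w1.pkl','wb'))
for o in cups(f): print(*o)
go(488,204,100,3)
E
```

```text
eef_pos: [269.4, -246.6, 263.3]
force: [0.7, -0.3, -0.3]
eef_pos: [379.6, -20.4, 263.4]
force: [1.0, -0.6, 0.5]
eef_pos: [489.7, 205.5, 263.1]
force: [-0.0, -0.4, -0.0]
orange 1224 [177.9  54.4] [395.6 325.2  47. ]
orange 46 [347.4 102.7] [597.2 281.9  47. ]
orange 551 [366.5 114.6] [622.4 269.2  47. ]
orange 888 [254.7 161.3] [489.3 204.8  47. ]
blue 1150 [249.4  56.7] [477.5 326.7  47. ]
blue 822 [192.3 164.2] [409.5 197.2  47. ]
at [491.3 209.4 262.1] ang 2.81 tilt 0.08 shift [ -3.4   5.4 162.1] roll -0.19 shift after roll [ -3.4   5.4 162.1]
```

View pics/w1.png

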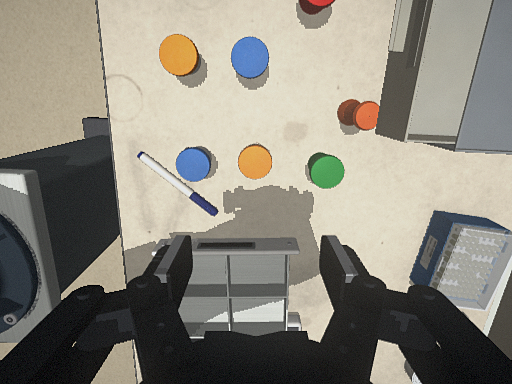

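Wrist view: orange at (255,161) and (178,54), blue at (192,164) and (249,57), green at (326,171), decapper at (366,114), tray in front. All four cup positions agree with the top view to about 2 mm. Picking orange A now.

```bash
python3 -m crank '[[0.2,-1.2,2.2,28,0],[0.2,-1.2,2.2,32,0.1],[0.2,0,0,32,0],[0.2,0,0,32,0],[0.2,0,0,32,0],[0.2,0,0,32,0],[0.2,0,0,26,0],[0.2,0,0,20,0]]' 40
python3 -m crank '[[0.8,0,0,0,0],[0.8,0,0,0,0],[0.8,0,0,0,0],[0.8,0,0,0,0],[0.8,0,0,0,0],[0.8,0,0,0,0]]'
python3 -m crank '[[0.8,0,0,-10,0],[0.8,0,0,-20,0],[0.8,0,0,-30,0],[0.8,0,0,-30,0],[0.8,0,0,-30,0]]'
python3 -c "
from h import *
go(499.2-.25,-23.9+5,100,2.9)"
```

```text
time: 3.87
eef_pos: [486.0, 198.8, 26.9]
orientation: [3.14, 0.071, -0.003]
force: [-0.6, 0.4, -0.6]
gripper_width: 0.798
time: 4.37
eef_pos: [487.8, 199.6, 30.2]
orientation: [-3.14, -0.078, -0.002]
force: [0.5, -0.8, -1.0]
gripper_width: 0.477
time: 4.78
eef_pos: [486.9, 199.3, 151.7]
orientation: [-3.141, -0.078, -0.001]
force: [1.4, 0.0, -0.7]
gripper_width: 0.478
at [486.9 199.3 151.7] ang 2.84 tilt 0.02 shift [  1.2 218.5  51.7] roll -0.06 shift after roll [  1.  218.5  51.7]
```

```bash
python3 -m crank '[[0.8,0,0,0,0],[0.8,0,0,0,0]]'|grep eef
python3 - <<'E'
from h import *
from cups import cups
for n in('top','scene'):
  for o in cups(grab(n),z=151.7+17):
    if 150<o[3][0]<560: print(n,*o)
for o in cups(grab('wrist','w2'),z=151.7+17): print(*o)
go(499,-24,100,2.9)
E
```

```text
eef_pos: [488.3, 199.8, 151.6]
top orange 40 [177.1 215.2] [383.4 311.4 168.7]
scene orange 188 [224.4 213. ] [487.8 207.2 168.7]
scene orange 97 [173.3 234.1] [533.5 330.  168.7]
scene orange 115 [175.3 247.8] [500.3 356.  168.7]
scene orange 248 [223.9 295.4] [334.9 385.1 168.7]
scene orange 73 [121.8 359.8] [386.9 596.4 168.7]
scene blue 166 [253.3 258.2] [347.9 274.5 168.7]
scene blue 140 [198.  277.2] [406.1 384.2 168.7]
orange 2682 [142.1  25.3] [439.3 300.8 168.7]
orange 146 [388.4  99.4] [538.3 278.7 168.7]
orange 1444 [426.8 115.5] [555.5 273.2 168.7]
orange 6143 [255.7 250. ] [487.4 206.4 168.7]
blue 2712 [250.8  27.9] [480.7 302.  168.7]
blue 1737 [167.9 186.2] [446.3 236.8 168.7]
blue 29 [ 98.3 168.9] [416.  243.2 168.7]
blue 42 [494.4 339.1] [619.5 158.6 168.7]
at [486.6 199.2 148.6] ang 2.85 tilt 0.08 shift [  1.3 223.5  48.7] roll -0.05 shift after roll [  1.1 223.5  48.7]
```

```bash
python3 -m crank '[[0.8,1.5,28,0,0],[0.8,1.5,28,0,0],[0.8,1.5,28,0,0],[0.8,1.5,28,0,0],[0.8,1.5,28,0,0],[0.8,1.5,28,0,0],[0.8,1.5,28,0,0],[0.8,1,27.5,0,0]]' |grep -E 'eef|width'
python3 -m crank '[[0.8,0,0,0,0],[0.8,0,0,25,0],[0.8,0,0,20,0],[0.8,0,0,15,0],[0.8,0,0,8,0],[0.8,0,0,6,0],[0.8,0,0,4,0],[0.8,0,0,0,0]]'
python3 - <<'E'
from h import *
grab('scene','s2');im=cv2.imread('pics/s2.png');cv2.imwrite('pics/s2c.png',cv2.resize(im[130:300,190:370],(635,600)))
E
```

```text
eef_pos: [509.0, -24.7, 148.2]
gripper_width: 0.479
time: 6.43
eef_pos: [509.6, -23.1, 70.9]
orientation: [-3.141, -0.078, 0.001]
force: [0.1, 0.5, -1.3]
gripper_width: 0.48
```

View pics/s2c.png

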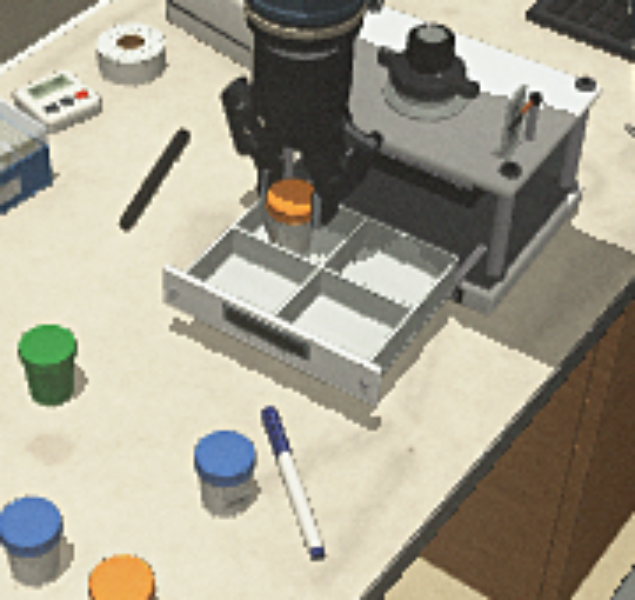

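The shot shows the held cup over the back-far cell, close to its far wall. I added the tool-y cross term twice, so x is 10 mm too far; I'll shift back and then lower it.

```bash
python3 -m crank '[[0.8,-5,0,0,0],[0.8,-5,0,0,0],[0.8,0,0,0,0],[0.8,0,0,1.5,0],[0.8,0,0,0,0],[0.8,0,0,1,0],[0.8,0,0,0,0]]'
python3 -m crank '[[0.2,0,0,0,0],[0.2,0,0,0,0],[0.2,0,0,0,0],[0.2,0,0,0,0],[0.2,0,0,0,0],[0.2,0,0,-10,0],[0.2,0,0,-30,0],[0.2,0,0,-40,0]]'
python3 -m crank '[[0.2,0,0,-25,0],[0.2,0,-25,-25,0],[0.2,0,0,0,0],[0.2,0,0,0,0]]'
python3 - <<'E'
from h import *
from cups import *
import pickle
f=grab('wrist','w3');pickle.dump(f,open('w3.pkl','wb'))
for o in cups(f): print(*o)
g=grab('scene')
for o in cups(g,86):print(*o)
go(409.5,197.2,130,2.9)
E
```

```text
time: 7.07
eef_pos: [500.1, -23.7, 68.8]
orientation: [-3.141, -0.078, -0.001]
force: [-0.9, 0.1, 0.6]
gripper_width: 0.478
time: 7.73
eef_pos: [497.9, -23.7, 148.3]
orientation: [-3.14, -0.078, 0.007]
force: [0.8, 0.3, 0.4]
gripper_width: 0.799
time: 8.07
eef_pos: [499.4, 1.9, 200.6]
orientation: [3.141, 0.08, 0.005]
force: [0.2, -0.4, -0.4]
gripper_width: 0.799
orange 1502 [256.6 205.1] [503.7 -34.5  47. ]
blue 507 [181.1  43.8] [424.5 123.2  47. ]
orange 63 [28.4  3. ] [2444.6 -438.5   86. ]
orange 153 [274.9 188.3] [500.7 -19.2  86. ]
orange 96 [173.2 234. ] [598.1 281.2  86. ]
orange 117 [175.6 248.3] [559.  311.1  86. ]
orange 248 [223.9 295.4] [376.6 342.7  86. ]
orange 74 [121.8 359.9] [434.3 578.1  86. ]
blue 26 [158.7 184.1] [771.  169.8  86. ]
blue 125 [253. 258.] [391.9 219.4  86. ]
blue 115 [197.8 277.1] [456.4 341.4  86. ]
blue 29 [  6.7 298.1] [744.8 638.8  86. ]
blue 35 [ 12.9 307.7] [711.2 643.7  86. ]
at [498.3   1.1 198.5] ang 2.87 tilt 0.03 shift [ -78.8 -200.3   68.5] roll -0.03 shift after roll [ -78.7 -200.4   68.5]
```

View pics/w3.png

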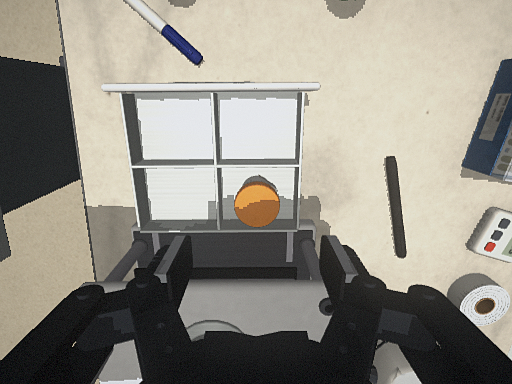

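The orange cup stands in the back-far cell at (257,205); the other three cells are empty and the divider cross is at (215,165). Next is blue D.

```bash
python3 -m crank '[[0.2,-9.8,-25,0,0],[0.2,-9.8,-25,0,0],[0.2,-9.8,-25,0,0],[0.2,-9.8,-25,0,0],[0.2,-9.8,-25,0,0],[0.2,-9.8,-25,0,0],[0.2,-9.8,-25,0,0],[0.2,-9.8,-25,0,0]]' |grep eef
python3 -m crank '[[0.2,0,0,20,0],[0.2,0,0,30,0],[0.2,0,0,20,0],[0.2,0,0,0,0],[0.2,0,0,0,0]]' |grep -E 'eef|force'
python3 - <<'E'
from h import *
from cups import *
import pickle
f=pickle.load(open('w3.pkl','rb'))
print('cross',ray(f,215,165,69),'corners',ray(f,123,93,69),ray(f,303,93,69),'panel',ray(f,105,87,75),ray(f,318,86,75),'backL,R',ray(f,137,232,69),ray(f,298,231,69))
f=grab('wrist','w4')
for o in cups(f): print(*o)
for o in cups(grab('scene')): print(*o)
go(409.5,197.2,28,2.9);go(409.5,197.2,28,2.9)
E
```

```text
eef_pos: [409.2, 197.4, 197.8]
eef_pos: [409.4, 196.2, 128.1]
force: [0.2, 0.1, 1.1]
cross [460.10906384  13.96231748  69.        ] corners [376.10582258  76.66356515  69.        ] [539.45782371  85.1548575   69.        ] panel [363.32135718  80.95964327  75.        ] [551.14635379  91.56793043  75.        ] backL,R [378.45337881 -62.77053352  69.        ] [548.34482244 -53.02086109  69.        ]
orange 2831 [245.4  23.2] [396.6 322.   47. ]
orange 330 [491.7 102.1] [582.3 278.9  47. ]
blue 2865 [364.9  24.8] [479.4 325.1  47. ]
blue 1573 [255.5 191.6] [409.7 199.5  47. ]
blue 30 [169.1 175.2] [339.2 210.   47. ]
orange 120 [19.3  4.9] [2573.7 -446.9   47. ]
orange 135 [276.2 188.1] [523.6 -59.6  47. ]
orange 221 [174.4 241.8] [606.1 275.7  47. ]
orange 253 [223.9 295.5] [396.  322.9  47. ]
orange 75 [121.9 359.9] [456.6 569.3  47. ]
blue 29 [160.5 186.3] [797.8 145.3  47. ]
blue 139 [252.9 259. ] [410.4 196.   47. ]
blue 123 [197.9 277.4] [479.  321.9  47. ]
blue 29 [  6.9 298. ] [782.1 632.7  47. ]
blue 33 [ 12.9 307.8] [746.7 638.3  47. ]
at [410.9 196.9 129.8] ang 2.82 tilt 0.04 shift [ -1.4  -0.3 101.8] roll -0.08 shift after roll [ -1.4  -0.3 101.8]
at [410.9 196.9 129.8] ang 2.82 tilt 0.04 shift [ -1.4  -0.3 101.8] roll -0.08 shift after roll [ -1.4  -0.3 101.8]
```

```bash
python3 -m crank '[[0.2,-0.5,-1,25,0],[0.2,0,0,30,0],[0.2,0,0,25,0],[0.2,0,0,20,0],[0.2,0,0,0,0],[0.8,0,0,0,0],[0.8,0,0,0,0],[0.8,0,0,0,0]]' |grep -E 'eef|force|width'
python3 -m crank '[[0.8,0,0,0,0],[0.8,0,0,0,0],[0.8,0,0,-10,0],[0.8,0,0,-20,0],[0.8,0,0,-30,0],[0.8,0,0,-30,0],[0.8,0,0,-30,0],[0.8,0,0,0,0]]'|grep -E 'eef|force|width'
python3 -m crank '[[0.8,-0.4,27.6,0,0],[0.8,-0.4,27.6,0,0],[0.8,-0.4,27.6,0,0],[0.8,-0.4,27.6,0,0],[0.8,-0.4,27.6,0,0],[0.8,-0.4,27.6,0,0],[0.8,-0.4,27.6,0,0],[0.8,-0.3,27.8,0,0]]' |grep -E 'eef|force|width'
python3 -m crank '[[0.8,0,0,0,0],[0.8,0,0,0,0]]'|grep -E 'eef|force|width'
python3 - <<'E'
from h import *
from cups import *
for o in cups(grab('scene'),168):
  if o[3][1]<200: print(*o)
go(418,-23,69,2.9)
E
```

```text
eef_pos: [411.0, 198.7, 30.8]
force: [-3.6, 1.0, 8.6]
gripper_width: 0.484
eef_pos: [412.7, 199.4, 155.6]
force: [0.5, 0.9, -0.2]
gripper_width: 0.482
eef_pos: [418.0, -24.2, 150.1]
force: [0.4, 0.0, -0.5]
gripper_width: 0.482
eef_pos: [418.1, -24.0, 149.9]
force: [-0.0, 0.5, -0.8]
gripper_width: 0.482
orange 51 [28.   2.9] [2196.1 -316.7  168. ]
orange 69 [7.9 8. ] [2204.  -218.3  168. ]
orange 158 [275.  188.1] [446.8  59.1 168. ]
blue 76 [302.8 176.2] [417.8 -24.5 168. ]
at [418.1 -23.1 149.7] ang 2.77 tilt 0.09 shift [-0.2 -0.1 80.7] roll -0.13 shift after roll [-0.2 -0.1 80.7]
```

```bash
python3 -m crank '[[0.8,0,0,25,0],[0.8,0,0,25,0],[0.8,0,0,15,0],[0.8,0,0,8,0],[0.8,0,0,6,0],[0.8,0,0,1,0],[0.8,0,0,1,0],[0.8,0,0,0,0]]'|grep -E 'eef|force|width'
python3 -m crank '[[0.2,0,0,0,0],[0.2,0,0,0,0],[0.2,0,0,0,0],[0.2,0,0,0,0],[0.2,0,0,0,0],[0.2,0,0,-10,0],[0.2,0,0,-30,0],[0.2,0,0,-40,0]]'|grep -E 'eef|force|width'
python3 -m crank '[[0.2,0,0,0,0],[0.2,0,0,0,0]]'|grep -E 'eef|force|width'
python3 - <<'E'
from h import *
from cups import *
for o in cups(grab('scene'),47):
  if o[3][1]<400: print(*o, ray(imaging.grab_frame('scene'),*o[2],86).round(1) if o[3][1]<100 else '')
go(478.5,324,149,2.9)
E
```

```text
eef_pos: [417.5, -22.4, 69.3]
force: [-14.3, 0.3, 26.1]
gripper_width: 0.48
eef_pos: [415.8, -22.7, 146.9]
force: [1.2, 0.4, -0.2]
gripper_width: 0.801
eef_pos: [419.2, -22.9, 149.6]
force: [-0.3, -0.4, -0.6]
gripper_width: 0.797
orange 74 [26.   3.5] [2566.9 -483.2   47. ] [2447. -426.   86.]
orange 155 [275.  188.1] [526.5 -57.4  47. ] [500.8 -20.   86. ]
orange 95 [173.1 234.1] [628.4 258.5  47. ] 
orange 117 [175.4 248.3] [587.8 289.8  47. ] 
orange 250 [223.9 295.4] [396.2 322.8  47. ] 
blue 32 [159.2 184.2] [808.2 140.9  47. ] 
blue 110 [300.8 199.3] [439.1 -63.4  47. ] [417.5 -25.5  86. ]
blue 125 [197.6 277.4] [479.7 322.4  47. ] 
at [417.  -22.8 146.9] ang 2.85 tilt 0.1 shift [  78.6 -343.3   -2.2] roll -0.05 shift after roll [  78.9 -343.2   -2.2]
```

```bash
python3 -m crank '[[0.2,6.5,-28.6,0,0],[0.2,6.5,-28.6,0,0],[0.2,6.5,-28.6,0,0],[0.2,6.5,-28.6,0,0],[0.2,6.5,-28.6,0,0],[0.2,6.5,-28.6,0,0]]' |grep eef
python3 -m crank '[[0.2,6.5,-28.6,0,0],[0.2,6.5,-28.6,0,0],[0.2,6.5,-28.6,0,0],[0.2,6.5,-28.6,0,0],[0.2,6.5,-28.6,0,0],[0.2,6.5,-28.6,0,0],[0.2,0,0,0,0],[0.2,0,0,0,0]]' |grep eef
python3 - <<'E'
from h import *
from cups import *
for o in cups(grab('wrist')): print(*o)
go(478.5,324,28,2.9)
E
```

```text
eef_pos: [447.5, 151.8, 146.8]
eef_pos: [477.9, 324.6, 146.2]
orange 1911 [162.  184.2] [395.6 324.4  47. ]
orange 274 [376.3 225. ] [591.9 295.3  47. ]
orange 986 [406.4 260.6] [627.6 259.6  47. ]
blue 1478 [254.3 187.3] [477.2 325.9  47. ]
blue 31 [194.2 331.2] [422. 163.  47.]
blue 27 [507.5 353.5] [761.8 151.2  47. ]
at [477.9 323.6 146.5] ang 2.9 tilt 0.13 shift [  0.9  -0.5 118.5] roll -0.0 shift after roll [  0.9  -0.5 118.5]
```

```bash
python3 -m crank '[[0.2,0,-1,30,0],[0.2,0,0,35,0],[0.2,0,0,30,0],[0.2,0,0,21,0],[0.2,0,0,0,0],[0.8,0,0,0,0],[0.8,0,0,0,0],[0.8,0,0,0,0]]' |grep -E 'eef|force|width'
python3 -m crank '[[0.8,0,0,0,0],[0.8,0,0,0,0],[0.8,0,0,-10,0],[0.8,0,0,-20,0],[0.8,0,0,-30,0],[0.8,0,0,-30,0],[0.8,0,0,-30,0],[0.8,0,0,0,0]]'|grep -E 'eef|force|width'
python3 -m crank '[[0.8,0.6,27.8,0,0],[0.8,0.6,27.8,0,0],[0.8,0.6,27.8,0,0],[0.8,0.6,27.8,0,0],[0.8,0.6,27.8,0,0]]' |grep -E 'eef|force|width'
python3 -m crank '[[0.8,0.6,27.8,0,0],[0.8,0.6,27.8,0,0],[0.8,0.6,27.8,0,0],[0.8,0.6,27.8,0,0],[0.8,0.6,27.8,0,0],[0.8,0,0,0,0],[0.8,0,0,0,0]]' |grep -E 'eef|force|width'
python3 - <<'E'
from h import *
from cups import *
for o in cups(grab('scene','s5'),168):
  if o[3][1]<200: print(*o)
go(498,47,69,2.9)
E
```

```text
eef_pos: [479.6, 325.2, 33.8]
force: [-1.7, -0.8, 2.1]
gripper_width: 0.475
eef_pos: [480.7, 326.3, 159.0]
force: [0.2, 0.7, 0.7]
gripper_width: 0.479
eef_pos: [488.4, 185.0, 152.7]
force: [-0.1, 0.3, -0.6]
gripper_width: 0.478
eef_pos: [498.5, 46.3, 152.6]
force: [-0.1, 1.0, -1.0]
gripper_width: 0.483
orange 55 [27.2  3.2] [2194.4 -311.5  168. ]
orange 125 [276.  188.5] [443.8  58.7 168. ]
blue 33 [260.2 179.7] [496.5  55.7 168. ]
blue 90 [300.7 199.7] [371.3  55.5 168. ]
at [498.5  47.2 152.5] ang 2.79 tilt 0.05 shift [-0.5  0.2 83.5] roll -0.11 shift after roll [-0.5  0.2 83.5]
```

```bash
python3 -m crank '[[0.8,0,0,25,0],[0.8,0,0,25,0],[0.8,0,0,15,0],[0.8,0,0,8,0],[0.8,0,0,6,0],[0.8,0,0,0.5,0],[0.8,0,0,0,0],[0.8,0,0,0,0]]'|grep -E 'eef|force|width'
python3 -m crank '[[0.2,0,0,0,0],[0.2,0,0,0,0],[0.2,0,0,0,0],[0.2,0,0,0,0],[0.2,0,0,0,0],[0.2,0,0,-10,0],[0.2,0,0,-30,0],[0.2,0,0,-40,0]]'|grep -E 'eef|force|width'
python3 -m crank '[[0.2,0,0,0,0],[0.2,0,0,0,0]]'|grep -E 'eef|force|width'
python3 - <<'E'
from h import *
from cups import *
g=grab('scene','s6')
for o in cups(g,47):
  if o[3][1]<400: print(*o, ray(g,*o[2],86).round(1) if o[3][1]<100 else '')
go(396,324,149,2.9)
E
```

```text
eef_pos: [498.9, 47.9, 73.0]
force: [-0.6, -0.9, -1.2]
gripper_width: 0.477
eef_pos: [496.4, 47.2, 151.8]
force: [1.2, -0.2, 0.4]
gripper_width: 0.796
eef_pos: [499.8, 47.6, 155.0]
force: [0.1, -0.3, 0.3]
gripper_width: 0.798
orange 52 [29.1  2.6] [2566.6 -502.2   47. ] [2447.3 -444.2   86. ]
orange 123 [275.3 188.8] [523.7 -55.4  47. ] [498.4 -18.   86. ]
orange 100 [173.1 234.2] [628.1 258.7  47. ] 
orange 123 [175.4 248.2] [588.3 289.6  47. ] 
orange 248 [223.8 295.4] [396.3 322.7  47. ] 
blue 35 [161.3 187.2] [793.2 146.5  47. ] 
blue 74 [300.6 199.3] [439.7 -63.   47. ] [417.9 -25.2  86. ]
blue 101 [261.7 201.2] [522.6  12.2  47. ] [497.1  46.7  86. ]
at [498.8  47.5 153.3] ang 2.85 tilt 0.1 shift [ -88.9 -281.3    4.2] roll -0.05 shift after roll [ -88.7 -281.3    4.2]
```

```bash
python3 -m crank '[[0.2,-8.9,-28.1,0,0],[0.2,-8.9,-28.1,0,0],[0.2,-8.9,-28.1,0,0],[0.2,-8.9,-28.1,0,0],[0.2,-8.9,-28.1,0,0]]' |grep eef
python3 -m crank '[[0.2,-8.9,-28.1,0,0],[0.2,-8.9,-28.1,0,0],[0.2,-8.9,-28.1,0,0],[0.2,-8.9,-28.1,0,0],[0.2,-8.9,-28.1,0,0],[0.2,0,0,0,0],[0.2,0,0,0,0]]' |grep eef
python3 - <<'E'
from h import *
from cups import *
for o in cups(grab('wrist')): print(*o)
go(396,323.5,29,2.9)
E
```

```text
eef_pos: [445.5, 186.4, 151.4]
eef_pos: [394.3, 324.3, 151.3]
orange 1748 [257.5 187.5] [396.7 323.9  47. ]
orange 321 [460.2 229. ] [590.9 292.9  47. ]
orange 975 [493.5 261.6] [633.3 259.8  47. ]
at [394.8 323.4 151.4] ang 2.92 tilt 0.11 shift [  1.4  -0.2 122.4] roll 0.02 shift after roll [  1.4  -0.2 122.4]
```

```bash
python3 -m crank '[[0.2,1,0,30,0],[0.2,0,0,35,0],[0.2,0,0,35,0],[0.2,0,0,21,0],[0.2,0,0,0,0],[0.8,0,0,0,0],[0.8,0,0,0,0],[0.8,0,0,0,0]]' |grep -E 'eef|force|width'
python3 -m crank '[[0.8,0,0,0,0],[0.8,0,0,0,0],[0.8,0,0,-10,0],[0.8,0,0,-20,0],[0.8,0,0,-30,0],[0.8,0,0,-30,0],[0.8,0,0,-30,0],[0.8,0,0,0,0]]'|grep -E 'eef|force|width'
python3 -m crank '[[0.8,0.5,28.1,0,0],[0.8,0.5,28.1,0,0],[0.8,0.5,28.1,0,0],[0.8,0.5,28.1,0,0],[0.8,0.5,28.1,0,0]]' |grep -E 'eef|force|width'
python3 -m crank '[[0.8,0.5,28.1,0,0],[0.8,0.5,28.1,0,0],[0.8,0.5,28.1,0,0],[0.8,0.5,28.1,0,0],[0.8,0.5,28.1,0,0],[0.8,0,0,0,0],[0.8,0,0,0,0]]' |grep -E 'eef|force|width'
python3 - <<'E'
from h import *
from cups import *
for o in cups(grab('scene','s7'),168):
  if o[3][1]<200: print(*o)
go(415,43,69,2.9)
E
```

```text
eef_pos: [397.4, 324.2, 33.2]
force: [-1.3, -0.8, 3.1]
gripper_width: 0.48
eef_pos: [398.7, 325.5, 158.2]
force: [0.7, 0.5, -0.0]
gripper_width: 0.479
eef_pos: [406.0, 182.4, 152.2]
force: [1.2, -0.3, -0.8]
gripper_width: 0.481
eef_pos: [415.7, 42.2, 152.1]
force: [-0.3, 0.5, -1.4]
gripper_width: 0.475
orange 37 [2.1 4.5] [2271.  -226.9  168. ]
orange 70 [28.2  3.2] [2190.6 -314.5  168. ]
orange 37 [8.  8.5] [2196.6 -214.8  168. ]
orange 267 [282.4 189.5] [429.   51.8 168. ]
blue 40 [302.7 199.2] [368.7  50.7 168. ]
blue 122 [262.  200.4] [444.7 116.3 168. ]
at [415.7  43.1 152. ] ang 2.77 tilt 0.07 shift [-0.8  0.1 83. ] roll -0.13 shift after roll [-0.8  0.1 83. ]
```

```bash
python3 -m crank '[[0.8,0,0,25,0],[0.8,0,0,25,0],[0.8,0,0,15,0],[0.8,0,0,8,0],[0.8,0,0,6,0],[0.8,0,0,1.5,0],[0.8,0,0,0,0],[0.8,0,0,0,0]]'|grep -E 'eef|force|width'
python3 -m crank '[[0.2,0,0,0,0],[0.2,0,0,0,0],[0.2,0,0,0,0],[0.2,0,0,0,0],[0.2,0,0,0,0],[0.2,0,0,-10,0],[0.2,0,0,-30,0],[0.2,0,0,-40,0]]'|grep -E 'eef|force|width'
python3 -m crank '[[0.8,0,0,0,0],[0.8,0,-30,0,0],[0.8,0,-30,0,0],[0.8,0,-30,0,0],[0.8,0,-10,0,0],[0.8,0,0,0,0],[0.8,0,0,0,0]]'|grep -E 'eef|force|width'
python3 - <<'E'
from h import *
from cups import *
g=grab('scene','s8')
for o in cups(g,86):
  if o[3][1]<400: print(*o)
grab('wrist','w8')
a=cv2.imread('pics/s8.png')[120:310,140:370];b=cv2.imread('pics/w8.png')
cv2.imwrite('pics/m8.png',np.hstack([cv2.resize(a,(460,380)),cv2.resize(b,(340,255)).copy() if 0 else cv2.copyMakeBorder(cv2.resize(b,(340,255)),0,125,0,0,0)]))
go(455,100,55,2.9)
E
```

```text
eef_pos: [415.8, 43.9, 71.8]
force: [-1.2, -1.0, 2.7]
gripper_width: 0.478
eef_pos: [413.5, 43.1, 149.9]
force: [0.4, 0.9, -0.1]
gripper_width: 0.8
eef_pos: [410.4, 143.3, 150.7]
force: [-0.0, -0.7, 1.0]
gripper_width: 0.204
orange 85 [5.4 7.3] [2477.1 -326.3   86. ]
orange 83 [26.6  3.5] [2444.6 -427.8   86. ]
orange 166 [288.  213.7] [412.7  43.   86. ]
orange 95 [173.2 234. ] [598.2 281.   86. ]
orange 121 [175.5 248.2] [559.5 311.   86. ]
blue 30 [159.5 185. ] [766.3 171.3  86. ]
blue 86 [301.2 198.9] [417.6 -27.6  86. ]
at [410.4 142.4 150.8] ang 2.82 tilt 0.02 shift [42.4 44.5 95.8] roll -0.08 shift after roll [42.4 44.6 95.8]
```

View pics/m8.png

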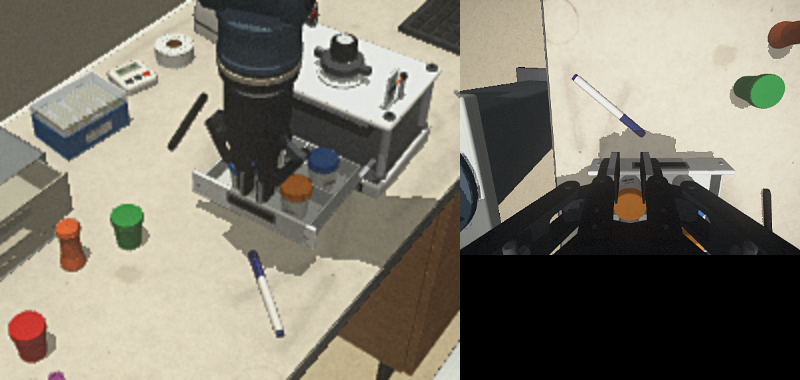

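Both near cups (blue, orange) stand in the tray. The arm hides the far ones, so I'll back off to the pre-push position and check there.

```bash
python3 -m crank '[[1,9,-20,0,0],[1,9,-20,0,0],[1,9,-20,0,0],[1,9,-20,0,0],[1,9,0,0,0],[1,6,0,0,0],[1,0,0,0,0]]'|grep -E 'eef|force|width'
python3 - <<'E'
from h import *
from cups import *
import pickle
for n in ('scene','top'):
  g=grab(n,n+'9');pickle.dump(g,open(n+'9.pkl','wb'))
  for o in cups(g,86):
    if o[3][1]<400 and o[3][0]<650: print(*o)
a=cv2.imread('pics/scene9.png')[120:310,200:370]
cv2.imwrite('pics/m9.png',cv2.resize(a,(537,600),interpolation=cv2.INTER_CUBIC))
w=pickle.load(open('w1.pkl','rb'));print('pen',ray(w,140,155,5),ray(w,215,212,5))
go(457,100,50,2.9)
E
```

```text
eef_pos: [458.4, 224.6, 150.6]
force: [0.9, -0.3, -0.4]
gripper_width: -0.003
orange 157 [275.1 188. ] [500.8 -20.3  86. ]
orange 179 [287.5 213.5] [414.2  43.2  86. ]
orange 100 [173.2 234.2] [597.8 281.6  86. ]
orange 124 [175.2 247.8] [560.9 310.6  86. ]
blue 119 [300.9 198.4] [419.1 -28.7  86. ]
blue 28 [262.4 197.5] [504.8  33.6  86. ]
orange 116 [284.3 181.7] [501. -19.  86.]
orange 120 [265. 208.] [414.8  44.4  86. ]
blue 107 [263.6 183.2] [495.9  48.5  86. ]
blue 111 [285.9 207.5] [416.4 -23.1  86. ]
pen [326.70740448 196.86889161   5.        ] [433.38262651 114.718527     5.        ]
at [457.4 224.4 150.7] ang 2.77 tilt 0.03 shift [ -6.4 124.3 100.8] roll -0.13 shift after roll [ -6.6 124.2 100.8]
```

View pics/m9.png

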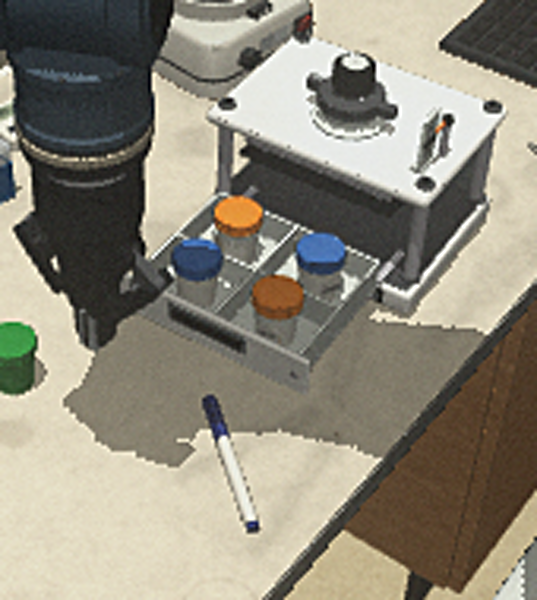

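All four cups stand upright in their cells. The gripper body would overhang the bridge plate at the end of the push, so I push with the closed fingertips at z≈68 (panel top 75, body bottom about 141).

```bash
python3 -m crank '[[1,-6,0,25,0],[1,0,0,30,0],[1,0,0,20,0],[1,0,0,7.5,0],[1,0,20,0,0],[1,0,30,0,0],[1,0,30,0,0],[1,0,30,0,0]]' |grep -E 'eef|force|width'
python3 -m crank '[[1,0,8,0,0],[1,0,4,0,0],[1,0,4,0,0],[1,0,5,0,0],[1,0,6,0,0],[1,0,6,0,0]]'|grep -E 'eef|force|width'
python3 -c "
from h import *
go(466,-54,68,2.9)"
```

```text
eef_pos: [456.8, 114.0, 69.2]
force: [0.9, -0.1, -0.3]
gripper_width: 0.0
eef_pos: [458.7, 82.7, 68.4]
force: [-0.1, 2.6, 1.0]
gripper_width: 0.002
at [458.7  82.7  68.4] ang 2.92 tilt 0.02 shift [  0.3 136.9   0.4] roll 0.02 shift after roll [  0.4 136.9   0.4]
```

Contact at about 2.6 N, so the panel is moving. Keep pushing.

```bash
python3 -m crank '[[1,0,8,0,0],[1,0,8,0,0],[1,0,8,0,0],[1,0,8,0,0],[1,0,8,0,0],[1,0,8,0,0],[1,0,8,0,0],[1,0,8,0,0]]' |grep -E 'eef|force'
python3 -m crank '[[1,0,8,0,0],[1,0,8,0,0],[1,0,8,0,0],[1,0,8,0,0],[1,0,8,0,0],[1,0,4,0,0],[1,0,4,0,0],[1,0,4,0,0]]' |grep -E 'eef|force'
python3 -m crank '[[1,0,3,0,0],[1,0,2,0,0],[1,0,0,0,0]]' |grep -E 'eef|force'
python3 -c "
from h import *
go(466,-54,68,2.9)"
```

```text
eef_pos: [461.7, 17.8, 68.3]
force: [2.0, 2.1, -0.5]
eef_pos: [464.2, -33.7, 68.2]
force: [-0.1, 1.3, 1.0]
eef_pos: [464.5, -38.7, 68.3]
force: [-0.3, -0.1, -0.1]
at [464.5 -38.7  68.3] ang 2.84 tilt 0.02 shift [ 0.8 15.4  0.3] roll -0.06 shift after roll [ 0.7 15.4  0.3]
```

```bash
for i in 1 2 3 4; do python3 -m crank '[[1,0,2,0,0],[1,0,2,0,0]]' |grep -E 'eef|force'; done
```

```text
eef_pos: [464.7, -42.2, 68.3]
force: [-0.0, 1.4, 0.2]
eef_pos: [464.9, -45.7, 68.3]
force: [-0.2, 12.8, 1.6]
eef_pos: [465.1, -49.8, 68.3]
force: [0.3, 4.3, -0.1]
eef_pos: [465.3, -53.1, 68.3]
force: [-0.3, 26.6, 3.7]
```

```bash
python3 -m crank '[[1,0,-1,0,0],[1,0,-10,0,0],[1,0,-30,0,0],[1,0,-30,0,0],[1,0,-30,-20,0],[1,0,-30,-40,0],[1,0,0,-40,0],[1,0,0,0,0]]' |grep -E 'eef|force'
python3 - <<'E'
from h import *
from cups import *
import pickle
for n in ('scene','top','wrist'):
  g=grab(n,n+'10');pickle.dump(g,open(n+'10.pkl','wb'))
a=cv2.imread('pics/scene10.png')[110:240,240:380];b=cv2.imread('pics/top10.png')[140:240,240:370]
cv2.imwrite('pics/m10.png',np.hstack([cv2.resize(a,(400,371),interpolation=cv2.INTER_CUBIC),cv2.resize(b,(400,371),interpolation=cv2.INTER_CUBIC)]))
E
```

```text
eef_pos: [461.5, 73.5, 167.9]
force: [1.8, -0.9, 1.0]
```

View pics/m10.png

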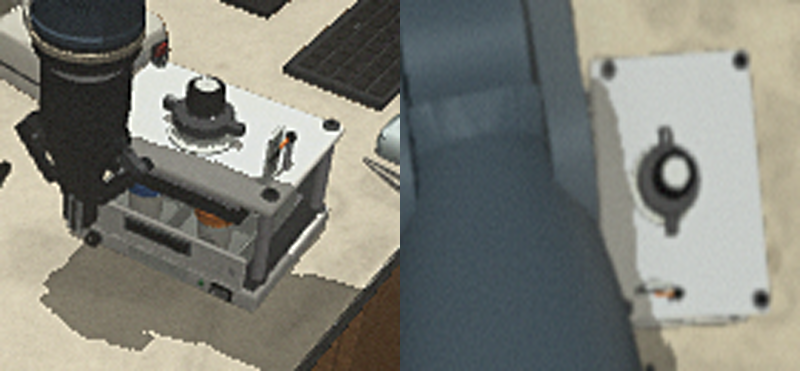

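View pics/wrist10.png

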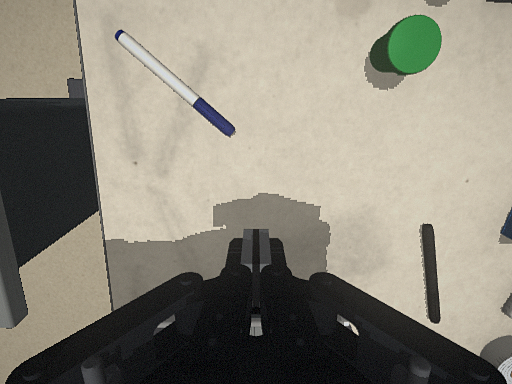

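Tray is in flush and the cups are visible inside, standing. The pushing force peaked at 12.8 N, dropped to 4 N (catch over) and then hit the stop at 27 N. Next: above the screw with the jaws along mixer x, across the ears.

```bash
python3 -m crank '[[0,0,0,-25,-7],[0,0,0,-25,-7],[0,0,0,-25,-7],[0,0,0,-25,-7],[0,0,0,0,-7],[0,0,0,0,-7],[0,0,0,0,-7],[0,0,0,0,-7]]' |grep -E 'eef|force'
python3 -m crank '[[0,0,0,0,-7],[0,0,0,0,-7],[0,0,0,0,-7],[0,0,0,0,-7],[0,0,0,0,-6],[0,-20,-1,0,0],[0,-27,-1,0,0],[0,-27,-1,0,0]]' |grep -E 'eef|force'
python3 -m crank '[[0,-27,-1,0,0],[0,-27,-1,0,0],[0,-27,-1,0,0],[0,-27,-1,0,0],[0,-27,0,0,0],[0,-6,0,0,0],[0,0,0,0,0],[0,0,0,0,0]]' |grep -E 'eef|force'
python3 - <<'E'
from h import *
import pickle
g=grab('wrist','w11');pickle.dump(g,open('w11.pkl','wb'))
f=pickle.load(open('scene0.pkl','rb'));print('knob scene',ray(f,140+545/3.157,120+60/3.157,200))
s=status.read_state();print(s['joint_pos'].round(2));go(466,-142,146,92.9)
E
```

```text
eef_pos: [458.6, 71.1, 260.3]
force: [-0.2, -0.9, -0.7]
eef_pos: [459.1, -3.4, 260.2]
force: [0.7, -0.6, -0.0]
eef_pos: [462.3, -143.4, 260.6]
force: [0.0, 0.6, 0.3]
knob scene [ 466.49885246 -144.25130712  200.        ]
[-0.3   0.18 -0.    1.39  0.   -0.35]
at [ 462.4 -142.9  260.9] ang 92.84 tilt 0.08 shift [  0.7   3.7 114.9] roll -0.06 shift after roll [  0.7   3.7 114.9]
```

View pics/w11.png

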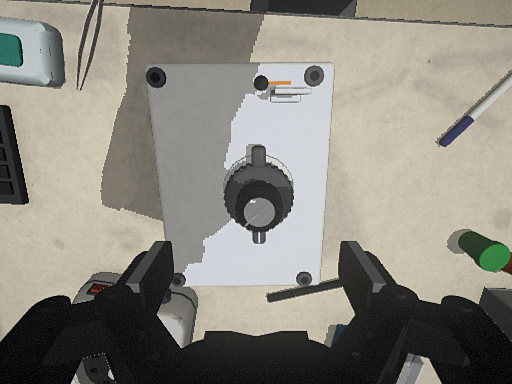

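Ring and knob seen from above: knob top at (260,211), ears at (259,153) and (259,238), orange pointer at (280,83).

```bash
python3 - <<'E'
from h import *
import pickle
g=pickle.load(open('w11.pkl','rb'))
print('knob',ray(g,260,211,200),'ears',ray(g,258.5,146,165),ray(g,259,243,165),'mid',(ray(g,258.5,146,165)+ray(g,259,243,165))/2)
c=[ray(g,*q,140) for q in((148,65),(334,64),(320,285),(172,285))]
for q in c: print(q.round(1))
f=pickle.load(open('scene10.pkl','rb'))
im=f['img'];hsv=cv2.cvtColor(im,cv2.COLOR_RGB2HSV)
m=cv2.inRange(hsv,(5,130,80),(22,255,255));k,_,st,ce=cv2.connectedComponentsWithStats(m[130:200,320:365]);print(st[1:],ce[1:]+[320,130])
cv2.imwrite('pics/blade.png',cv2.resize(cv2.cvtColor(im[145:185,320:365],cv2.COLOR_RGB2BGR),(450,400),interpolation=cv2.INTER_CUBIC))
E
```

```text
knob [ 468.0047669  -139.83500739  200.        ] ears [ 423.9243116  -142.94762944  165.        ] [ 514.25410642 -137.74877832  165.        ] mid [ 469.08920901 -140.34820388  165.        ]
[ 363.7 -239.9  140. ]
[355.1 -82.1 140. ]
[575.2 -68.1 140. ]
[ 583.1 -228.1  140. ]
[[18 28  3  4  5]
 [ 0 58  1  1  1]] [[339.  159.6]
 [320.  188. ]]
```

View pics/blade.png

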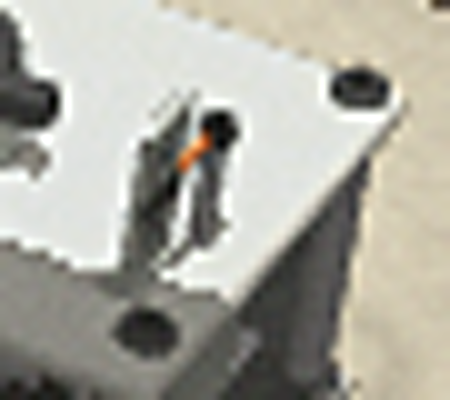

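The pointer is visible at scene pixel ~(339,160) and the ring is centred near (468,-141). Descending astride the ring and gripping it.

```bash
python3 -m crank '[[0,2,5.7,20,0],[0,0,0,30,0],[0,0,0,28,0],[0,0,0,20,0],[0,0,0,14,0],[0,0,0,6,0],[0,0,0,0,0],[0,0,0,0,0]]' |grep -E 'eef|force|width'
python3 -m crank '[[0.6,0,0,0,0],[0.6,0,0,0,0],[0.6,0,0,0,0],[0.6,0,0,0,0],[0.6,0,0,0,0],[0.6,0,0,0,0]]' 80
python3 - <<'E'
from h import *
import pickle
f=pickle.load(open('scene10.pkl','rb'))
for z in(163,167.5,175,180,185): print(z,proj(f,(379,-121,z)).round(1))
print(status.read_state()['moment'])
E
```

```text
eef_pos: [468.5, -140.7, 144.2]
force: [0.4, -0.3, 0.5]
gripper_width: 0.998
time: 32.0
eef_pos: [469.0, -140.6, 145.3]
orientation: [2.164, 2.276, 0.004]
force: [-5.6, 8.8, 18.8]
gripper_width: 0.684
163 [334.2 165.5]
167.5 [334.4 164.2]
175 [334.7 162. ]
180 [334.9 160.5]
185 [335.2 159. ]
[2.24360649 0.98937035 0.03402193]
```

```bash
python3 -m crank '[[0.1,0,0,0,0],[0.1,0,0,-2,0],[0.1,0,0,-2,0],[0.1,0,0,0,0],[0.6,0,0,0,0],[0.6,0,0,0,0],[0.6,0,0,0,0],[0.6,0,0,0,0]]' 90
python3 -m crank '[[0.6,0,0,0,0],[0.6,0,0,0,0]]'
```

```text
time: 32.67
eef_pos: [468.5, -140.6, 148.6]
orientation: [-2.165, -2.276, -0.003]
force: [-5.8, 6.8, 19.8]
gripper_width: 0.679
time: 32.83
eef_pos: [468.5, -140.6, 148.6]
orientation: [-2.165, -2.276, -0.003]
force: [-7.3, 7.9, 19.6]
gripper_width: 0.678
```

```bash
python3 -m crank '[[0.6,0,0,0,-4],[0.6,0,0,0,-4],[0.6,0,0,0,-4],[0.6,0,0,0,-4]]' 
python3 -c "
from h import *
s=status.read_state();print(s['moment'],s['force'])"
python3 -m crank '[[0.6,0,0,0,-5],[0.6,0,0,0,-5],[0.6,0,0,0,-5],[0.6,0,0,0,-5],[0.6,0,0,0,-5],[0.6,0,0,0,-5],[0.6,0,0,0,-4],[0.6,0,0,0,0]]'
python3 -c "
from h import *
s=status.read_state();print(s['moment'],s['force']);go(468,-140,146)"
```

```text
time: 33.17
eef_pos: [468.5, -140.5, 148.5]
orientation: [-1.823, -2.558, -0.003]
force: [-6.2, 7.8, 19.8]
gripper_width: 0.677
[ 2.20325727  1.37743876 -0.29021281] [-6.21743182  7.80142956 19.77841293]
time: 33.83
eef_pos: [468.4, -140.4, 148.5]
orientation: [0.993, 2.98, 0.003]
force: [-6.7, 8.3, 21.4]
gripper_width: 0.678
[2.18971445 1.80689738 0.27736644] [-6.660911    8.25511608 21.43517548]
at [ 468.4 -140.4  148.5] ang 143.16 tilt 0.11 shift [0.5 0.1 2.5]
```

```bash
python3 -m crank '[[0,0,0,0,0],[0,0,0,0,0],[0,0,0,0,0],[0,0,0,-15,0],[0,0,0,-30,0],[0,0,0,-30,0],[0,0,0,-35,0],[0,0,0,0,0]]'|grep -E 'eef|force'
python3 -m crank '[[0,0,0,0,0],[0,0,0,0,0]]'|grep -E 'eef|force'
python3 - <<'E'
from h import *
import pickle
g=grab('wrist','w12');pickle.dump(g,open('w12.pkl','wb'))
for n in('wrist','scene'):
    g=g if n=='wrist' else grab('scene','s12')
    hsv=cv2.cvtColor(g['img'],cv2.COLOR_RGB2HSV);m=cv2.inRange(hsv,(5,130,90),(22,255,255))
    k,_,st,ce=cv2.connectedComponentsWithStats(m);print(n,[(s[:5].tolist(),c.round(1)) for s,c in zip(st[1:],ce[1:]) if s[4]>3])
    if n=='wrist': print(proj(g,(379,-121,180)),'knob',proj(g,(468,-140.5,200)))
print(status.read_state()['joint_pos'].round(2));go(468,-140.5,174)
a=cv2.imread('pics/w12.png')
cv2.imwrite('pics/m12.png',np.hstack([a[:,60:460],cv2.resize(cv2.imread('pics/s12.png')[130:190,300:365],(400,384),interpolation=cv2.INTER_CUBIC)]))
E
```

```text
eef_pos: [470.2, -142.0, 263.3]
force: [1.3, -0.9, -0.1]
eef_pos: [468.3, -141.4, 257.2]
force: [-0.5, -0.9, 0.1]
wrist [([357, 128, 14, 19, 63], array([363.2, 137.3])), ([57, 273, 7, 2, 7], array([ 60. , 273.1])), ([67, 275, 4, 4, 4], array([ 68.5, 276.5])), ([70, 280, 2, 3, 4], array([ 70.8, 280.8]))]
[364.25777649 151.04291249] knob [257.46584595 206.44821777]
scene [([0, 0, 52, 15, 417], array([17.5,  4.7])), ([338, 158, 3, 4, 6], array([339. , 159.5])), ([309, 183, 12, 7, 36], array([313.6, 186.6])), ([167, 229, 16, 26, 263], array([174.5, 242. ])), ([355, 229, 3, 4, 5], array([356.2, 230.6])), ([157, 288, 4, 4, 9], array([159. , 289.7])), ([348, 289, 2, 4, 5], array([348.4, 290.4])), ([150, 292, 11, 8, 32], array([155.9, 295.2])), ([341, 294, 2, 5, 5], array([341.4, 296. ])), ([71, 302, 13, 9, 24], array([ 78. , 306.1])), ([78, 322, 7, 5, 23], array([ 80.9, 324.3])), ([118, 354, 9, 12, 79], array([121.9, 359.8]))]
[-0.29  0.19 -0.    1.38 -0.   -1.22]
at [ 467.9 -141.2  256.6] ang 142.84 tilt 0.1 shift [ 0.2  0.7 82.6]
```

View pics/m12.png

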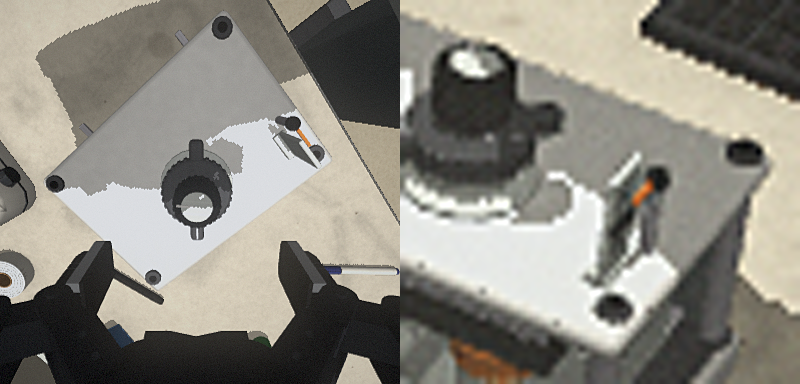

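```bash
cat > ptr.py <<'E'
from h import *
def pm(g,x0,x1,y0,y1):
    hsv=cv2.cvtColor(g['img'],cv2.COLOR_RGB2HSV);m=cv2.inRange(hsv,(5,110,70),(22,255,255));k=np.zeros_like(m);k[y0:y1,x0:x1]=1
    v,u=np.nonzero(m*k);return np.array([u.mean(),v.mean()]),len(u)
def tri(gs,px):
    A=[];b=[]
    for g,p in zip(gs,px):
        d=rot(g['orientation'])@np.linalg.inv(g['mtx'])@np.array([*p,1]);d/=np.linalg.norm(d);M=np.eye(3)-np.outer(d,d);A.append(M);b.append(M@np.array(g['position']))
    return np.linalg.lstsq(np.vstack(A),np.hstack(b),rcond=None)[:2]
E
python3 - <<'E'
from ptr import *
import pickle
w=pickle.load(open('w12.pkl','rb'));w0=pickle.load(open('w11.pkl','rb'));s=grab('scene')
a,n=pm(w,350,380,120,155);a0,n0=pm(w0,262,300,74,92);b,m=pm(s,330,350,150,172);print(a,n,a0,n0,b,m)
print(tri([w,s],[a,b]),tri([w0,s],[a0,b]),tri([w0,w],[a0,a]))
t=pickle.load(open('top10.pkl','rb'));c,q=pm(t,240+75,345,205,228);print(c,q,tri([t,s],[c,b]),tri([t,w],[c,a]))
E
```

```text
[363.33783784 137.13513514] 74 [279.67105263  82.53947368] 76 [339.  159.5] 6
(array([ 373.3555143 , -131.11410833,  180.16786025]), array([1.45332485])) (array([ 373.29717995, -130.62096996,  180.55611962]), array([2.00523375])) (array([ 373.9568725 , -130.15752582,  178.68627811]), array([0.06771276]))
[327.5 219. ] 2 (array([ 373.77607802, -137.06036026,  176.16558828]), array([2.97058684])) (array([ 373.73764228, -134.24110386,  187.42894689]), array([10.17876654]))
```

Pointer height triangulates to about 179.5 mm, so the knob is at about 2.2 rad and needs about 4.8 rad clockwise. Rewind the wrist, then grip the knob.

```bash
python3 -m crank '[[0,0,0,0,-6.6],[0,0,0,0,-6.6],[0,0,0,0,-6.6],[0,0,0,0,-6.6],[0,0,0,0,-6.6],[0,0,0,0,-6.6],[0,0,0,0,-6.6],[0,0,0,0,-6.6]]'|grep -E 'eef|force'
python3 -m crank '[[0,0,0,0,-6.6],[0,0,0,0,-6.6],[0,0,0,0,-6.6],[0,0,0,0,-6.6],[0,0,0,20,0],[0,0,0,28,0],[0,0,0,0,0],[0,0,0,0,0]]'|grep -E 'eef|force'
python3 -c "
from h import *
go(468.4,-140.4,174);print(status.read_state()['joint_pos'].round(2))"
```

```text
eef_pos: [468.0, -141.2, 256.8]
force: [0.4, -0.3, 0.5]
eef_pos: [467.2, -140.9, 208.8]
force: [0.6, -0.5, 0.5]
at [ 467.2 -140.9  208.8] ang -137.96 tilt 0.19 shift [-1.3 -0.5 34.8] 
[-0.29  0.2  -0.11  1.27 -0.   -2.6 ]
```

```bash
python3 -m crank '[[0,-0.8,-0.4,20,0],[0,0,0,12,0],[0,0,0,2.5,0],[0,0,0,0,0],[0.8,0,0,0,0],[0.8,0,0,0,0],[0.8,0,0,0,0],[0.8,0,0,0,0]]' 50 |grep -E 'eef|force|width'
python3 -m crank '[[0.8,0,0,0,0],[0.8,0,0,0,0],[0.8,0,0,0,3],[0.8,0,0,0,5],[0.8,0,0,0,6],[0.8,0,0,0,6]]'
python3 -c "
from h import *
s=status.read_state();print(s['moment'],s['joint_pos'].round(2))"
```

```text
eef_pos: [469.5, -141.1, 175.8]
force: [-0.1, 1.0, 0.1]
gripper_width: 0.452
time: 37.32
eef_pos: [468.7, -141.8, 176.0]
orientation: [0.592, -3.085, 0.003]
force: [-10.3, -5.2, 14.2]
gripper_width: 0.412
[-1.04667367  2.13576906  0.11301544] [-0.29  0.21 -0.18  1.18 -0.   -2.24]
```

```bash
for i in 1 2 3 4; do python3 -m crank '[[0.8,0,0,0,6.4],[0.8,0,0,0,6.4],[0.8,0,0,0,6.4],[0.8,0,0,0,6.4],[0.8,0,0,0,6.4],[0.8,0,0,0,6.4],[0.8,0,0,0,6.4],[0.8,0,0,0,6.4]]'|grep -E 'eef|force|width';python3 -c "
from h import *
s=status.read_state();print(s['moment'].round(2),s['joint_pos'][5].round(2))"; done
```

```text
eef_pos: [467.7, -141.7, 176.0]
force: [-18.4, -4.1, 20.7]
gripper_width: 0.416
[-0.61  3.93  0.06] -1.35
eef_pos: [467.0, -140.8, 175.9]
force: [-23.7, 4.7, 25.6]
gripper_width: 0.413
[1.01 4.65 0.06] -0.45
eef_pos: [467.3, -139.7, 175.9]
force: [-20.5, 13.5, 24.9]
gripper_width: 0.407
[2.6  3.93 0.08] 0.44
eef_pos: [468.3, -139.4, 176.0]
force: [-11.4, 16.0, 18.9]
gripper_width: 0.418
[2.99 2.12 0.06] 1.33
```

```bash
python3 -m crank '[[0.8,0,0,0,6.4],[0.8,0,0,0,6.4],[0.8,0,0,0,6.4],[0.8,0,0,0,6.4],[0.8,0,0,0,6.4],[0.8,0,0,0,6.4],[0.8,0,0,0,6],[0.8,0,0,0,0]]'|grep -E 'eef|force|width'
python3 - <<'E'
from h import *
s=status.read_state();print(s['moment'].round(2),s['joint_pos'][5].round(2))
E
python3 -m crank '[[0,0,0,0,0],[0,0,0,0,0],[0,0,0,0,0],[0,0,0,0,0],[0,0,0,-20,0],[0,0,0,-30,0],[0,0,0,-30,0],[0,0,0,0,0]]' |grep -E 'eef|force|width'
python3 -m crank '[[0,0,0,0,0],[0,0,0,0,0],[0,0,0,0,0]]' |grep -E 'eef|force|width'
python3 - <<'E'
from ptr import *
import pickle
w=grab('wrist','w13');s=grab('scene','s13');t=grab('top','t13')
pickle.dump((w,s,t),open('13.pkl','wb'))
print('pred',proj(w,(373.5,-130.5,168)),proj(s,(373.5,-130.5,168)),proj(s,(373.5,-130.5,180)))
for n,g,c in(('w',w,(373.5,-130.5,168)),('s',s,(373.5,-130.5,168))):
    u,v=proj(g,c).astype(int);q=25 if n=='w' else 10
    try:print(n,pm(g,max(u-q,0),u+q,max(v-q,0),v+q))
    except Exception as e:print(n,e)
a=cv2.imread('pics/w13.png')
cv2.imwrite('pics/m13.png',np.hstack([a[:,60:460],cv2.resize(cv2.imread('pics/s13.png')[130:190,300:365],(400,384),interpolation=cv2.INTER_CUBIC)]))
E
```

```text
eef_pos: [469.2, -139.8, 176.0]
force: [-5.6, 12.3, 13.9]
gripper_width: 0.413
[ 2.29  1.   -0.06] 2.11
eef_pos: [470.9, -141.6, 260.2]
force: [1.0, -0.5, 0.4]
gripper_width: 1.001
eef_pos: [468.8, -140.9, 254.2]
force: [-0.6, 0.6, 0.0]
gripper_width: 1.0
pred [175.50200275 259.13978286] [337.93862285 163.15733005] [338.51059826 159.61141569]
w (array([183.125, 263.125]), 8)
s (array([338.28571429, 163.28571429]), 7)
```

View pics/m13.png

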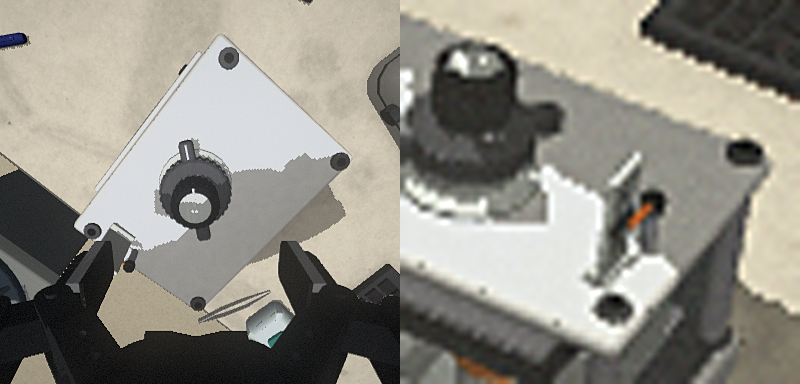

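The pointer dropped 3.8 px in the scene view, about 12.8 mm, giving z≈167 mm, and it now stands at the band. Now re-grip the ring square to its ears and tighten it.

```bash
python3 -m crank '[[0,0,0,0,-5.5],[0,0,0,0,-5.5],[0,0,0,0,-5],[0,0,0,0,0],[0,0,0,0,0],[0,0,0,0,0]]'|grep -E 'eef|force'
python3 -c "
from h import *
go(468.4,-140.4,146,-36.84);go(468.4,-140.4,146,-36.84)"
```

```text
eef_pos: [469.1, -141.0, 254.9]
force: [-0.1, -0.9, 0.1]
at [ 469.1 -141.   254.9] ang -31.32 tilt 0.02 shift [ -0.9  -0.2 108.9] roll 5.52 shift after roll [-9.000e-01 -1.000e-01  1.089e+02]
at [ 469.1 -141.   254.9] ang -31.32 tilt 0.02 shift [ -0.9  -0.2 108.9] roll 5.52 shift after roll [-9.000e-01 -1.000e-01  1.089e+02]
```

```bash
python3 -m crank '[[0,-0.5,0,20,5.5],[0,0,0,30,0],[0,0,0,28,0],[0,0,0,18,0],[0,0,0,10,0],[0,0,0,1.5,0],[0,0,0,0,0],[0,0,0,0,0]]' |grep -E 'eef|force|width'
python3 -m crank '[[0.6,0,0,0,0],[0.6,0,0,0,0],[0.6,0,0,0,0],[0.6,0,0,0,0],[0.6,0,0,0,0],[0.6,0,0,0,0]]' 90|grep -E 'eef|force|width'
python3 -m crank '[[0.6,0,0,0,5],[0.6,0,0,0,5],[0.6,0,0,0,5],[0.6,0,0,0,5],[0.6,0,0,0,5],[0.6,0,0,0,5],[0.6,0,0,0,5],[0.6,0,0,0,5]]'|grep -E 'eef|force|width'
python3 -c "
from h import *
s=status.read_state();print(s['moment'].round(2),s['joint_pos'][5].round(2));go(468,-140.4,146,2.9)"
```

```text
eef_pos: [469.5, -141.0, 148.8]
force: [-0.5, -0.3, 0.2]
gripper_width: 1.002
eef_pos: [468.6, -140.3, 149.0]
force: [-10.5, 6.4, 21.0]
gripper_width: 0.674
eef_pos: [468.7, -140.6, 149.1]
force: [-10.4, 4.7, 19.8]
gripper_width: 0.676
[0.79 1.99 0.34] 2.62
at [ 468.7 -140.6  149.1] ang -76.88 tilt 0.05 shift [-0.3  0.7  3.1] roll -79.78 shift after roll [-0.7 -0.2  3.1]
```

```bash
for i in 1 2 3 4 5; do python3 -m crank '[[0.6,0,0,0,2],[0.6,0,0,0,1]]'|grep -E 'width'; python3 -c "
from h import *
s=status.read_state();print(s['moment'].round(2),s['force'].round(1),s['joint_pos'][5].round(3))"; done
```

```text
gripper_width: 0.681
[0.83 1.93 0.34] [-9.5  4.3 19.5] 2.672
gripper_width: 0.679
[0.8  1.95 0.33] [-9.6  4.3 19.6] 2.723
gripper_width: 0.677
[0.73 1.94 0.3 ] [-9.7  3.8 20.1] 2.776
gripper_width: 0.677
[0.23 1.56 2.3 ] [-7.5  2.2 14.3] 2.827
gripper_width: 0.683
[0.76 0.18 2.46] [4.6 2.7 4.2] 2.878
```

The torque jumped to 2.3–2.5 N·m, so the ring is hard against its stop. Release, retreat and check pointer, ears and tray.

```bash
python3 -m crank '[[0,0,0,0,0],[0,0,0,0,0],[0,0,0,0,0],[0,0,0,0,0],[0,0,0,-15,0],[0,0,0,-30,0],[0,0,0,-35,0],[0,0,0,-35,0]]' |grep -E 'eef|force'
python3 -m crank '[[0,0,0,0,-7],[0,0,0,0,-7],[0,0,0,0,-7],[0,0,0,0,-7],[0,0,0,0,-7],[0,0,0,0,-7],[0,0,0,0,-7],[0,0,0,0,-7]]' |grep -E 'eef'
python3 -m crank '[[0,0,0,0,-7],[0,0,0,0,-7],[0,0,0,0,-7],[0,0,0,0,-7],[0,0,0,0,-7],[0,0,0,0,-7],[0,0,0,0,-7],[0,0,0,0,-7]]' |grep -E 'eef'
python3 -m crank '[[0,0,0,0,-7],[0,0,0,0,-7],[0,0,0,0,-7],[0,0,0,0,-7],[0,0,0,0,-7],[0,0,0,0,-7],[0,0,0,0,-7],[0,0,0,0,-7]]' |grep -E 'eef'
python3 -m crank '[[0,0,0,0,-7],[0,0,0,0,-4],[0,0,0,0,0],[0,0,0,0,0],[0,0,0,0,0]]' |grep -E 'eef'
python3 - <<'E'
from ptr import *
import pickle
go(468,-140,260,92.9)
w=grab('wrist','w14');s=grab('scene','s14');pickle.dump((w,s),open('14.pkl','wb'))
o=[]
for z in(167,):
  for g,q in((w,16),(s,9)):
    u,v=proj(g,(373.5,-130.5,z)).astype(int);o.append(pm(g,u-q,u+q,v-q,v+q));print((u,v),o[-1])
print(tri([w,s],[o[0][0],o[1][0]]))
E
```

```text
eef_pos: [468.1, -140.6, 263.8]
force: [0.8, -0.1, -0.1]
eef_pos: [468.7, -140.8, 262.6]
eef_pos: [468.7, -140.8, 262.6]
eef_pos: [468.7, -140.8, 262.6]
eef_pos: [468.7, -140.8, 262.6]
at [ 468.7 -140.8  262.6] ang 87.19 tilt 0.01 shift [ 0.8 -0.8  2.6] roll -5.71 shift after roll [ 0.8 -0.7  2.6]
(np.int64(263), np.int64(71)) (array([263.12698413,  72.74603175]), 63)
(np.int64(337), np.int64(163)) (array([338.28571429, 163.28571429]), 7)
(array([ 373.44627931, -130.81869924,  167.47427295]), array([1.25602314]))
```

```bash
python3 -m crank '[[0,0,0,-30,0],[0,0,-20,-30,0],[0,-20,-20,-30,0],[0,-30,-20,-30,0],[0,-30,-20,0,0],[0,-30,-20,0,0],[0,0,0,0,0],[0,0,0,0,0]]' |grep -E 'eef|force'
python3 - <<'E'
from ptr import *
from cups import cups
s=grab('scene','s15');t=grab('top','t15')
for o in cups(s,86):
    if -250<o[3][1]<300 and o[3][0]<700: print(*o)
print('decapper',[ (o[0],o[2],o[3]) for o in cups(t) if o[3][0]>560 and 200<o[3][1]<350])
# predicted home panel edges
for P in((466-98,-64.6-5,75),(466+98,-64.6+5,75),(466-98,-64.6-5,35)): print('panel pred',proj(s,P).round(1))
a=cv2.imread('pics/s15.png')[110:250,240:380];b=cv2.imread('pics/w14.png')[40:300,90:400]
cv2.imwrite('pics/m15.png',np.hstack([cv2.resize(a,(440,440),interpolation=cv2.INTER_CUBIC),cv2.copyMakeBorder(cv2.resize(b,(350,294)),0,146,0,0,0)]))
E
```

```text
eef_pos: [365.3, -244.0, 379.5]
force: [0.5, 0.7, -0.5]
orange 95 [173.2 234. ] [598.1 281.1  86. ]
decapper [('orange', array([198.4, 150.2]), array([617. , 270.5,  47. ]))]
panel pred [324.3 201.2]
panel pred [265.4 175.4]
panel pred [322.8 211.7]
```

View pics/m15.png

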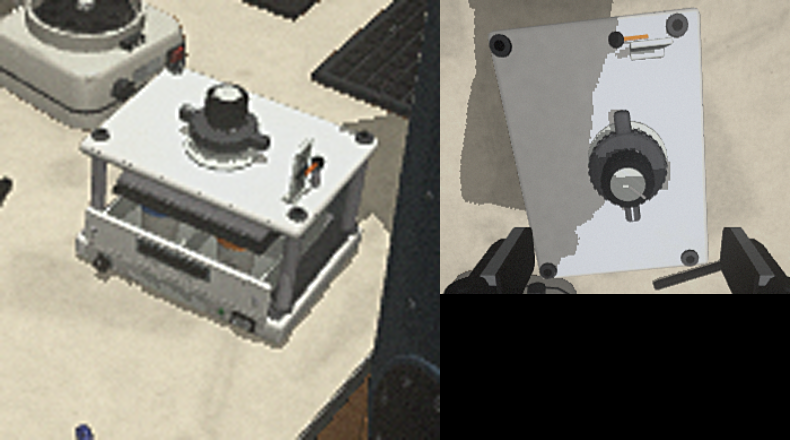

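The last picture shows the tray home: panel corners at scene (327,202) and (267,176) against predicted (324,201) and (265,175). The ears are parallel to the plate's sides (tight), and the caps are level under the plate. Handing in.

```bash
python3 -c "
from h import *
s=status.read_state();print(s['time'],s['force']);print(r.job_done())"
```

```text
48.8333 [ 0.72249893  0.13321182 -0.01865472]
the job is handed in; nothing more can be done
None
```

The mixer is set up and the job is handed in at 48.8 s on the robot's clock; no verdict came back.

All four cups (two orange, two blue) went one to a tray cell. I then pushed the tray home, loosened the lock ring about 0.87 rad, turned the height knob about 4.7 rad clockwise, and tightened the ring against its stop.

**Last checks:**
- **Cups:** all four were seen upright in their cells just before the push. After it only the two front caps show under the plate; the back two are hidden.
- **Tray:** the push force peaked at 13 N, dropped as the catch went over, then rose to 27 N at the stop. The panel corners lie within about 3 px (very roughly 6–8 mm) of where they should be, so the picture alone does not prove the 3 mm limit.
- **Pointer:** it measures 167.5 mm from two views, against the band's middle at 167.5 mm. Calibration leaves about 2 mm of doubt.
- **Lock ring:** torque jumped from 0.3 to about 2.4 N·m at the stop, and the ears line up with the mixer again.
- **Bystanders:** the decapper is where it was in the images, and the arm is clear.

**Disagreement:** the first cup was briefly about 10 mm off in its cell because of my arithmetic; I corrected it before letting go.

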